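# Index the glue station's spring-locked turntable to the next bush

### The arm

A 6-joint arm with a two-finger parallel gripper is mounted at the origin on the work surface. World frame = base frame: x ahead of the robot, y to its left, z up, the work surface at z = 0. Lengths are in m, angles in degrees, forces in N, time in s.
With the tool pointing down it reaches from about 0.275 to 0.85 m from the base axis. Payload 5.2 kg.
Tool frame: the origin (TCP) lies midway between the tips of the shut fingers; the grasp point (between the pads) lies 19 mm behind it; z points along the fingers, y is the line along which they close (so a half turn about z gives the same grasp; the last joint's range is limited). The gripper opens to 85 mm and grips with 20 to 120 N. Pads are 22 mm wide; open, the fingers measure 114 mm over their backs; the gripper's body (76 mm by 85 mm) begins 54 mm behind the grasp point. The pads swing forward as they close: fully open they stand 13 mm farther back than shut.
Start: joints at [-81.922, 14.817, 87.949, -0, 77.235, -11.62], TCP at [0.185, -0.518, 0.231] pointing down, gripper open.
Joint ranges: [-179.93, 179.93], [-52.35, 119.4], [10.71, 147.94], [-69.91, 249.91], [12.55, 155.21], [-178.61, 178.61]. Speed limits (degrees/s): [147.25, 147.25, 180, 180, 180, 180].

### API

Orientations are given as [roll, pitch, yaw] about the fixed x, y, z axes, in that order (R = Rz(yaw) Ry(pitch) Rx(roll)).
In Python, from cell import sense, capture, camera_info, job_done gives the robot as it stands. The module is installed in compiled form; this text tells all that it offers.
- The arm moves only by the tool play_rows, never from a script. Its argument "plan" is a list that holds one entry, the list of rows, each a list of 7 numbers: the shift along the tool's x, y, z in units of 0.1 m (1.0 is 0.1 m), then the turn, a rotation vector about the tool's x, y, z in units of 90 degrees (1.0 is 90 degrees), then the opening, from -1 (shut) to 1 (fully open). In form: [[[dx, dy, dz, wx, wy, wz, gripper], ...]]. A call has 1 to 5 rows; each row is the pose to reach, as a shift and turn from the pose commanded when the call began, along the tool's axes at that moment; what a row does not reach only later rows make up. A row lasts 1/8 s, in which the tool goes at most 62.5 mm and 10.7 degrees, less where a joint would pass 70% of its speed; a pose out of reach is approached as far as the arm can. A call with a number of a shift or a turn outside -1 to 1 is refused whole. A call with a gripper value outside its range is refused whole. The fingers move at their own pace and stop on an object; the grip force is fixed at half the most. Time passes only in rows, so rows that repeat a pose let the fingers close. It gives the time, the measured TCP pose, the force, the opening and the grip force at its end, in the units of the state.
- sense(): the state, without advancing time (a new reading comes with each control period).
- capture(name): name is "scene" or "top"; returns the picture (400x640x3 uint8, blue, green, red); there is no depth.
- camera_info(name): a dict with "intrinsics" (3x3 intrinsics, pixels), "rvec" (rotation vector, rad) and "tvec" (3), from world to camera coordinates, as OpenCV has them. Camera axes: x right, y down, z forward; pixel columns grow to the right and rows downward; lengths in m; the calibration is good to about 2 mm. A picture is of the moment at which its call begins. camera_info takes no time and is no camera call.
- job_done(): hands the job in; it is judged then, once.
The state is a dict: "time_s": time; "joints": joint angles; "qvel": joint speeds; "effort": joint torques, N m; "eef_pos": TCP position; "tcp_rot": TCP orientation; "wrist_force": force on the tool from outside, world axes, zero at the start; "ft_torque": the same for the moment, N m; "finger_gap": finger opening in m; "finger_force": force on a finger pad.
Only numpy, scipy, OpenCV 4.12 (cv2) and the standard library are available. Lean on these libraries where they do the work, as an engineer would, in place of code of your own. Each camera call takes 0.05 s, during which the arm holds its last target. There are 200 camera calls.

### The job

The plain sleeve at the glue nozzle is done: index the six-station turntable by one station, to whichever side brings the mushroom-shaped flanged bush in front of the nozzle. The table is locked in each station; to free it, press its central knob down against the spring and keep it down while turning, and leave it sprung fully up and locked in the new station. The knob has some play on the table, so feel for the place where it springs up; do not touch the three parts on the table, keep them standing in their nests, and leave everything else on the bench alone.

Things in the scene. Friction and masses are not known exactly. Their poses are not given: they have to be found in the camera images.
- work_point (a point): Working place in front of the glue nozzle: on the fixed base, 95 mm out from the turntable's axis, 60 mm above the bench (height of the locked table's upper face). x points radially outwards to the nozzle, z up.
- nozzle_tip (a point): Tip of the glue nozzle, a black cone aimed level at the table from outside its rim: 128 mm from the axis, 95 mm above the bench. Its upright post (24 mm diameter, 117 mm high) stands 175 mm from the axis. x points radially outwards.
- indexer: The fixed base: grey round housing of radius 105 mm and height 40 mm, bolted down. Origin: on the turntable's axis at bench height. x points towards the nozzle, z up. Hidden inside is a ring with six locking slots, 60 degrees apart, about 1.5 degrees of slack each way.
- table_top (a point): Centre of the upper face of the turntable, an aluminium disc of radius 122 mm; z up, turns with it. 60 mm above the bench when sprung up and locked. It can be pushed down 9 mm against a spring (about 5 to 10 N); from 7 mm down it turns freely. Let up between stations it stays 5 to 6 mm low. Six nests at 0, 60, 120.. degrees, radius 95 mm: four pins 12 mm high round a 33 mm place.
- knob_grip (a point): Middle of the bar of the dark steel knob on the table's axis: bar 46 mm long (this point's x), 16 mm thick (its y, the width to grip), 30 mm high, on a flange of radius 42 mm whose upper face is 19 mm below this point (65 mm above the bench when locked). It goes down with the table and turns it, with free play of about 5 degrees each way.
- flanged_bush: The steel bush wanted at the nozzle, mushroom-shaped: stem 30 mm diameter, 30 mm high, with a flange of 44 mm diameter and 6 mm thick at the top; 36 mm high in all. Stands loose in the nest next to the one at the nozzle, on one side or the other. Origin: centre of its underside, on the disc; z up.
- taper_bush: Steel bush with a 30 mm diameter foot 14 mm high that tapers to 14 mm diameter at the top; 36 mm high. Stands loose in the nest on the other side. Origin: centre of its underside; z up.
- plain_sleeve: Plain steel cylinder, 30 mm diameter, 36 mm high, loose in the nest that is at the nozzle at the start. Origin: centre of its underside; z up.
- spare_sleeve: Bystander: plain steel cylinder 30 mm diameter, 36 mm high, standing on the bench beside the base. Origin at its underside.
- spare_bush: Bystander: steel bush 36 mm high standing on its 44 mm flange on the bench beside the base. Origin at its underside.
- drink_can: Bystander: dark can 52 mm diameter, 100 mm high. Origin at its underside.
- bowl: Bystander: white bowl 110 mm wide, 50 mm high. Origin at its underside.
- screwdriver: Bystander: screwdriver lying on the bench.
- wrench: Bystander: wrench lying on the bench.
Not all that is in view belongs to the job. What is shaped like the taper_bush but brown is not meant. Leave any purple look-alike of the plain_sleeve alone.

How it is judged:
By the outcome, as a careful person would: the job done as asked, in the order asked, and still so for the second after the job is handed in, with the robot touching nothing.
It also fails if it takes over 45 s, if anything falls off the work surface, if the arm or the gripper's body presses on something with over 40 N, if the wrist force passes 120 N, or if a joint passes its speed limit or range.

## Working session

There is one attempt and no reset: what is moved stays moved. The work goes in short steps, Python scripts to look and compute and a tool call to move; the robot and the scene stay as the last step left them, time stands still between calls to the robot, and variables do not carry over. Pictures are saved under pics/ and viewed, at most 10 in all, crops included, and the job is handed in when it is done.

Besides the shell and the picture viewer there is one more tool, called after ">>>" in YAML: its name, and indented under it one key for each argument. play_rows: Moves the arm, as the interface text tells. Its arguments: {"type":"object","properties":{"plan":{"type":"array"}},"required":["plan"]}

```bash
mkdir -p pics; python3 - <<'E'
from cell import *
import cv2
for n in("scene","top"):
    cv2.imwrite(f"pics/{n}0.png",capture(n)); i=camera_info(n); print(n,i)
s=sense(); print(s)
E
```

```text
scene {'intrinsics': array([[366.47407244,   0.        , 320.04826007],
       [  0.        , 366.47407244, 200.75345387],
       [  0.        ,   0.        ,   1.        ]]), 'rvec': array([ 1.3401305 ,  1.94993113, -1.06322364]), 'tvec': array([ 0.19777959, -0.25693623,  1.4585065 ])}
top {'intrinsics': array([[446.21978302,   0.        , 315.73228738],
       [  0.        , 446.21978302, 199.3277917 ],
       [  0.        ,   0.        ,   1.        ]]), 'rvec': array([ 2.12269198, -2.16777005,  0.13964158]), 'tvec': array([0.02968909, 0.61785544, 1.31100534])}
{'time_s': 0.1, 'joints': array([-8.19219253e+01,  1.48559970e+01,  8.80035669e+01,  4.54012632e-04,
        7.72352999e+01, -1.16186006e+01]), 'qvel': array([ 0.05649956, -0.03136917, -0.12609806, -0.00380395,  0.09438861,
       -0.02943929]), 'effort': array([ 2.20116111e-03, -4.46972680e+01, -2.91244859e+01, -3.75722275e-04,
        6.24354259e-03,  1.15561005e-05]), 'eef_pos': array([ 0.18533921, -0.51733719,  0.23055794]), 'tcp_rot': array([-1.79907169e+02, -1.95387280e-02,  1.96965587e+01]), 'wrist_force': array([ 0.40581087, -0.05961896, -0.16894995]), 'ft_torque': array([ 5.21444642e-05, -3.67831006e-02, -6.17524034e-03]), 'finger_force': 0.0, 'finger_gap': 0.08512900860433621}
```

View pics/scene0.png

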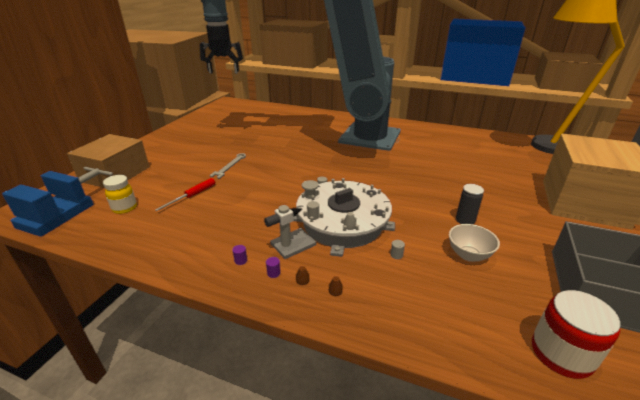

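View pics/top0.png

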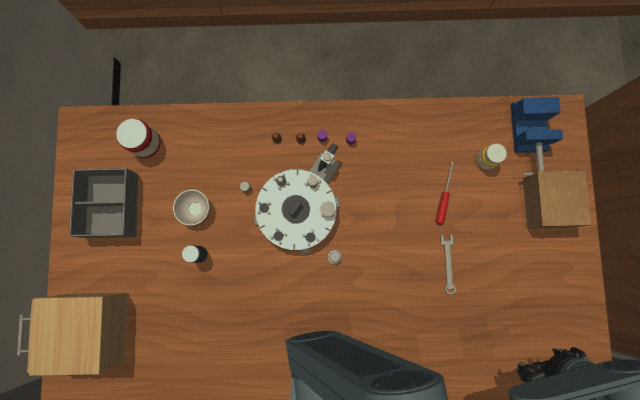

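```bash
cat > h.py <<'E'
from cell import *
import cv2,numpy as np
def ray(n,u,v,z):
    i=camera_info(n);R=cv2.Rodrigues(i["rvec"])[0];c=-R.T@i["tvec"]
    d=R.T@np.linalg.inv(i["intrinsics"])@[u,v,1];return c+d*(z-c[2])/d[2]
def proj(n,p):
    i=camera_info(n);return cv2.projectPoints(np.array(p,float).reshape(-1,1,3),i["rvec"],i["tvec"],i["intrinsics"],None)[0][:,0]
def st():
    s=sense();print({k:np.round(s[k],4).tolist() for k in("time_s","joints","eef_pos","tcp_rot","wrist_force","ft_torque","finger_gap","finger_force")})
E
python3 - <<'E'
from h import *
a=cv2.imread("pics/top0.png")[145:275,225:365];b=cv2.imread("pics/scene0.png")[165:265,255:415]
a=cv2.resize(a,None,fx=4,fy=4,interpolation=2);b=cv2.resize(b,(400,250),interpolation=2)
cv2.imwrite("pics/c1.png",a);cv2.imwrite("pics/c2.png",cv2.resize(b,(800,500)))
for u,v,z in((296,209,.08),(313,181,.096),(328,209,.096),(281,181,.096),(325,155,.117)):print(ray("top",u,v,z))
E
```

```text
[0.58570292 0.07508005 0.08      ]
[0.66536166 0.02321454 0.096     ]
[ 0.58180259 -0.01875119  0.096     ]
[0.66744299 0.11709124 0.096     ]
[ 0.73750593 -0.01342693  0.117     ]
```

View pics/c1.png

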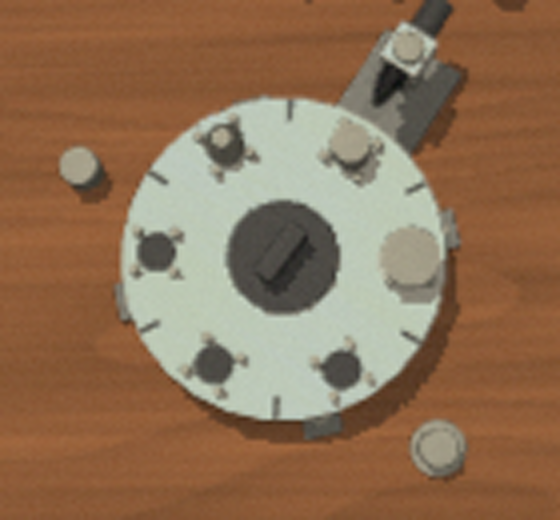

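View pics/c2.png

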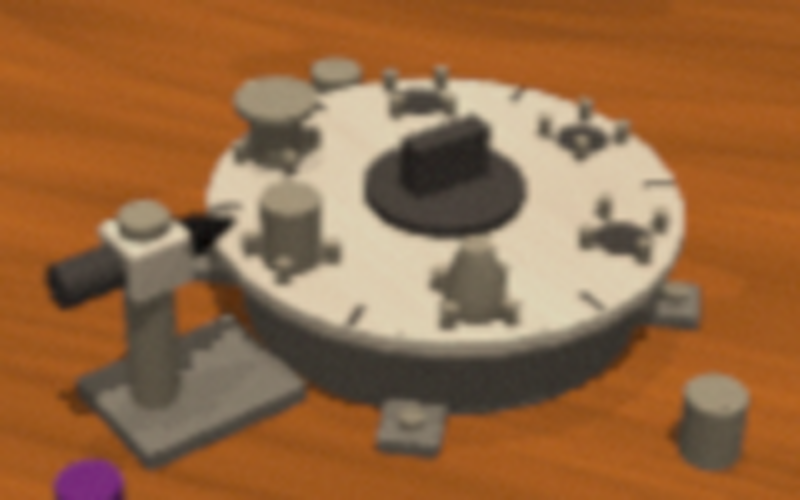

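Candidates (top view pixels):
- Mushroom bush on the table: (328,209). Chosen, since its wide flange is on top in both crops.
- Taper bush: (281,181).
- Plain sleeve at the nozzle: (313,181).
- Spare bush on the bench: (334,257), flange down.
- Spare sleeve: (245,187).
- Brown cones: (277,138) and (301,138).
- Purple sleeves: (322,135) and (351,138).

The bush is clockwise of the nozzle, so the table has to turn +60° (counter-clockwise from above).

```bash
cat >> h.py <<'E'
def disc(im):
    hsv=cv2.cvtColor(im,cv2.COLOR_BGR2HSV);m=((hsv[...,1]<60)&(hsv[...,2]>150)).astype(np.uint8)
    m[:165]=0;m[255:]=0;m[:,:250]=0;m[:,345:]=0
    c=max(cv2.findContours(m,0,1)[0],key=cv2.contourArea)[:,0]
    p=np.array([ray("top",u,v,.06)[:2] for u,v in c])
    from scipy.optimize import least_squares
    r=least_squares(lambda q:np.hypot(*(p-q).T)-.122,[.585,.072],loss="soft_l1",f_scale=.001)
    return r.x,np.median(abs(r.fun))
def bar(im,c,z=.097,show=False):
    # rectify knob at bar-top height, 0.25mm/px
    n=320;s=.00025;g=np.array([[-1,-1],[-1,1],[1,1],[1,-1]])*n*s/2
    P=proj("top",[[c[0]+a,c[1]+b,z] for a,b in g]).astype(np.float32)
    H=cv2.getPerspectiveTransform(P,np.float32([[n,n],[0,n],[0,0],[n,0]]))
    return cv2.warpPerspective(im,H,(n,n),flags=2)
E
python3 - <<'E'
from h import *
im=cv2.imread("pics/top0.png");c,e=disc(im);print(c,e)
w=bar(im,c);g=w.mean(2);g=cv2.convertScaleAbs(w,alpha=2.0)
cv2.line(g,(160,150),(160,170),(0,0,255));cv2.line(g,(150,160),(170,160),(0,0,255))
cv2.imwrite("pics/bar.png",cv2.resize(g,(640,640))[20:620])
def a(u,v,z): d=ray("top",u,v,z)[:2]-c; return np.round([np.hypot(*d)*1000,np.degrees(np.arctan2(d[1],d[0]))],1)
for x,y,z in((157,251,.06),(214,364,.06),(341,370,.06),(412,255,.096),(350,143,.096),(222,136,.096),(409,46,.117),(377,105,.095)):print(x,y,a(225+x/4-.375,145+y/4-.375,z))
E
```

```text
[0.58969426 0.07974007] 0.0032993900809787716
157 251 [92.6 86.7]
214 364 [ 94.6 147.7]
341 370 [  96.7 -153.2]
412 255 [ 97.6 -93.5]
350 143 [ 94.5 -34.8]
222 136 [93.8 25.1]
409 46 [174.8 -34.3]
377 105 [129.3 -35.1]
```

View pics/bar.png

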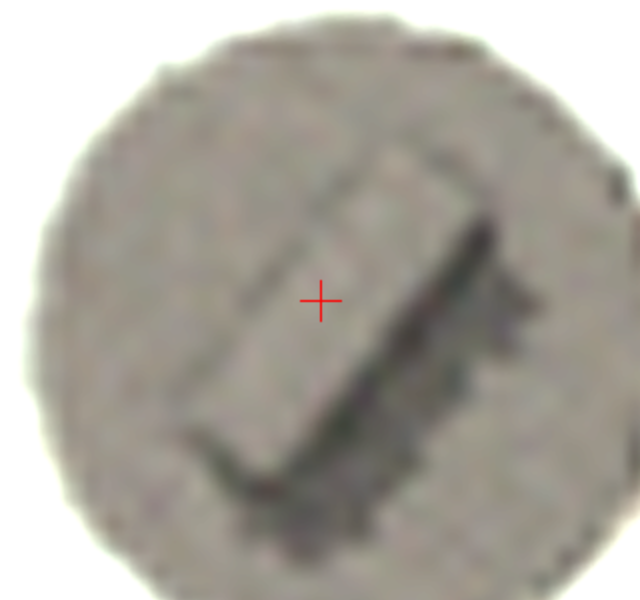

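>>> play_rows:
  plan:
    - [[0.4,-0.3,0,0,0,0,0.3],[0.97,-0.71,0,0,0,0,0.3]]

```text
time_s: 0.35
eef_pos: [0.2484, -0.4241, 0.2306]
tcp_rot: [-179.9, -0.0, 19.5]
wrist_force: [0.7, -0.8, 0.6]
finger_gap: 0.0553
finger_force: 0.0
```

>>> play_rows:
  plan:
    - [[0.48,-0.35,0,0,0,0,0.3],[0.97,-0.71,0,0,0,0,0.3]]

```text
time_s: 0.6
eef_pos: [0.3164, -0.3234, 0.231]
tcp_rot: [-180.0, -0.0, 19.7]
wrist_force: [0.7, -0.2, 0.5]
finger_gap: 0.0552
finger_force: 0.0
```

>>> play_rows:
  plan:
    - [[0.48,-0.35,0,0,0,0,0.3],[0.97,-0.71,0,0,0,0,0.3]]

```text
time_s: 0.85
eef_pos: [0.3839, -0.2238, 0.2312]
tcp_rot: [-180.0, -0.0, 19.7]
wrist_force: [0.9, -0.4, -0.6]
finger_gap: 0.0554
finger_force: 0.0
```

>>> play_rows:
  plan:
    - [[0.48,-0.35,0,0,0,0,0.3],[0.97,-0.71,0,0,0,0,0.3]]

```text
time_s: 1.1
eef_pos: [0.4513, -0.1242, 0.2312]
tcp_rot: [180.0, 0.0, 19.7]
wrist_force: [0.9, -0.4, -0.1]
finger_gap: 0.0558
finger_force: 0.0
```

>>> play_rows:
  plan:
    - [[0.48,-0.35,0,0,0,0,0.3],[0.97,-0.71,0,0,0,0,0.3]]

```text
time_s: 1.35
eef_pos: [0.5187, -0.0246, 0.2311]
tcp_rot: [180.0, 0.0, 19.7]
wrist_force: [2.0, -0.6, 0.7]
finger_gap: 0.0552
finger_force: 0.0
```

>>> play_rows:
  plan:
    - [[0.3,-0.22,0,0,0,0.1,0.3],[0.6,-0.44,0,0,0,0.2,0.3],[0.87,-0.64,0,0,0,0.3,0.3],[0.97,-0.71,0,0,0,0.4,0.3],[0.97,-0.71,0,0,0,0.5,0.3]]

```text
time_s: 1.98
eef_pos: [0.5855, 0.0743, 0.2304]
tcp_rot: [180.0, 0.1, -25.5]
wrist_force: [-0.1, -0.8, 0.1]
finger_gap: 0.0553
finger_force: 0.0
```

>>> play_rows:
  plan:
    - [[0,0,0,0,0,0.1,0.3],[0,0,0,0,0,0.163,0.3],[0,0,0,0,0,0.163,0.3],[0,0,0,0,0,0.163,0.3]]

```text
time_s: 2.48
eef_pos: [0.5853, 0.0731, 0.2311]
tcp_rot: [180.0, 0.0, -39.9]
wrist_force: [0.3, 0.0, 0.2]
finger_gap: 0.0556
finger_force: 0.0
```

>>> play_rows:
  plan:
    - [[-0.01,-0.06,0.4,0,0,0,0.3],[-0.01,-0.06,0.8,0,0,0,0.3],[-0.01,-0.06,1.0,0,0,0,0.3]]

```text
time_s: 2.85
eef_pos: [0.587, 0.0784, 0.1288]
tcp_rot: [179.9, 0.2, -39.9]
wrist_force: [-0.6, -0.5, -0.1]
finger_gap: 0.0551
finger_force: 0.0
```

>>> play_rows:
  plan:
    - [[0,0,0.2,0,0,0,0.3],[0,0,0.4,0,0,0,0.3],[0,0,0.55,0,0,0,0.3],[0,0,0.61,0,0,0,0.3],[0,0,0.61,0,0,0,0.3]]

```text
time_s: 3.48
eef_pos: [0.5885, 0.0783, 0.0702]
tcp_rot: [180.0, 0.0, -40.0]
wrist_force: [0.3, 1.1, 0.1]
finger_gap: 0.0555
finger_force: 0.0
```

>>> play_rows:
  plan:
    - [[0,0,0,0,0,0,-0.2],[0,0,0,0,0,0,-0.4],[0,0,0,0,0,0,-0.5],[0,0,0,0,0,0,-0.55],[0,0,0,0,0,0,-0.55]]

```text
time_s: 4.1
eef_pos: [0.5885, 0.0783, 0.0704]
tcp_rot: [-180.0, -0.0, -40.0]
wrist_force: [0.2, 0.3, -0.4]
finger_gap: 0.0194
finger_force: 0.0
```

```bash
python3 - <<'E'
from h import *
st()
a=cv2.resize(capture("scene")[120:250,250:420],None,fx=4,fy=4,interpolation=2);cv2.imwrite("pics/g1.png",a)
E
```

```text
{'time_s': 4.1, 'joints': [-3.177, 27.7163, 93.1557, -0.0015, 59.1234, 126.7955], 'eef_pos': [0.5885, 0.0783, 0.0704], 'tcp_rot': [-179.9982, -0.0045, -39.9717], 'wrist_force': [0.2361, 0.3187, -0.4317], 'ft_torque': [0.0173, 0.006, -0.0788], 'finger_gap': 0.0194, 'finger_force': 0.0}
```

View pics/g1.png

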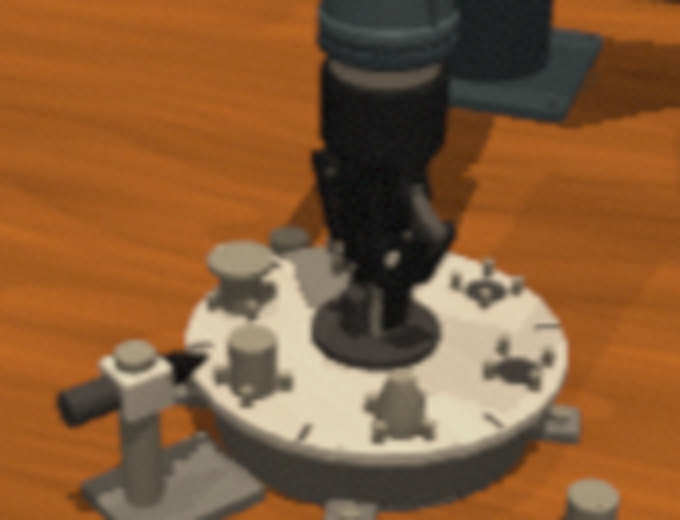

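The crop shows the fingers straddling the knob bar (crop 375,310), with all three parts clear of them. Next I close on the bar.

>>> play_rows:
  plan:
    - [[0,0,0,0,0,0,-1],[0,0,0,0,0,0,-1],[0,0,0,0,0,0,-1],[0,0,0,0,0,0,-1]]

```text
time_s: 4.65
eef_pos: [0.589, 0.0786, 0.0706]
tcp_rot: [-179.9, -0.0, -40.0]
wrist_force: [3.1, 3.1, 1.6]
finger_gap: 0.0152
finger_force: 59.1
```

>>> play_rows:
  plan:
    - [[0,0,0.03,0,0,0,-1],[0,0,0.06,0,0,0,-1],[0,0,0.08,0,0,0,-1],[0,0,0.08,0,0,0,-1]]

```text
time_s: 5.15
eef_pos: [0.5891, 0.0786, 0.0637]
tcp_rot: [-179.9, -0.1, -40.0]
wrist_force: [-1.0, 3.6, 10.0]
finger_gap: 0.0152
finger_force: 60.3
```

```bash
python3 -c "
from h import *
st()"
```

```text
{'time_s': 5.15, 'joints': [-3.1615, 28.1837, 93.4934, 0.0254, 58.2201, 126.796], 'eef_pos': [0.5891, 0.0786, 0.0637], 'tcp_rot': [-179.9211, -0.0694, -39.9709], 'wrist_force': [-1.0357, 3.6364, 10.0223], 'ft_torque': [0.6774, 0.1307, 0.0156], 'finger_gap': 0.0152, 'finger_force': 60.292}
```

>>> play_rows:
  plan:
    - [[0,0,0.012,0,0,0,-1],[0,0,0.012,0,0,-0.04,-1],[0,0,0.012,0,0,-0.08,-1],[0,0,0.012,0,0,-0.12,-1]]

```text
time_s: 5.65
eef_pos: [0.5891, 0.0786, 0.0626]
tcp_rot: [-179.9, -0.1, -29.1]
wrist_force: [-0.3, 3.8, 9.9]
finger_gap: 0.0153
finger_force: 60.4
```

>>> play_rows:
  plan:
    - [[0,0,0,0,0,-0.04,-1],[0,0,0,0,0,-0.08,-1],[0,0,0,0,0,-0.12,-1]]

```text
time_s: 6.02
eef_pos: [0.5891, 0.0786, 0.0626]
tcp_rot: [-179.9, -0.1, -18.3]
wrist_force: [-0.7, 2.7, 9.7]
finger_gap: 0.0151
finger_force: 60.2
```

```bash
python3 -c "
from h import *
st()"
```

```text
{'time_s': 6.025, 'joints': [-3.1619, 28.2539, 93.5493, 0.0303, 58.088, 105.0885], 'eef_pos': [0.5891, 0.0786, 0.0626], 'tcp_rot': [-179.9468, -0.0983, -18.2665], 'wrist_force': [-0.6758, 2.7229, 9.6777], 'ft_torque': [0.7081, 0.1223, -0.1566], 'finger_gap': 0.0151, 'finger_force': 60.2334}
```

>>> play_rows:
  plan:
    - [[0,0,0,0,0,-0.04,-1],[0,0,0,0,0,-0.09,-1],[0,0,0,0,0,-0.14,-1],[0,0,0,0,0,-0.19,-1],[0,0,0,0,0,-0.22,-1]]

```text
time_s: 6.65
eef_pos: [0.5892, 0.0786, 0.0627]
tcp_rot: [-180.0, -0.1, 1.5]
wrist_force: [-0.1, 4.3, 10.7]
finger_gap: 0.0153
finger_force: 60.2
```

>>> play_rows:
  plan:
    - [[0,0,0,0,0,-0.05,-1],[0,0,0,0,0,-0.1,-1],[0,0,0,0,0,-0.15,-1],[0,0,0,0,0,-0.18,-1],[0,0,0,0,0,-0.18,-1]]

```text
time_s: 7.28
eef_pos: [0.5892, 0.0786, 0.0627]
tcp_rot: [180.0, -0.1, 17.7]
wrist_force: [-0.7, 3.9, 10.4]
finger_gap: 0.015
finger_force: 60.3
```

>>> play_rows:
  plan:
    - [[0,0,-0.01,0,0,0,-1],[0,0,-0.02,0,0,0,-1],[0,0,-0.02,0,0,0,-1]]

```text
time_s: 7.65
eef_pos: [0.5892, 0.0786, 0.0646]
tcp_rot: [180.0, -0.1, 17.6]
wrist_force: [-0.2, 2.7, 9.6]
finger_gap: 0.0151
finger_force: 60.2
```

>>> play_rows:
  plan:
    - [[0,0,-0.01,0,0,0,-1],[0,0,-0.01,0,0,0,-1]]

```text
time_s: 7.9
eef_pos: [0.5892, 0.0786, 0.0647]
tcp_rot: [180.0, -0.1, 17.6]
wrist_force: [2.2, 4.7, 5.9]
finger_gap: 0.015
finger_force: 59.5
```

```bash
python3 - <<'E'
from h import *
st()
a=cv2.resize(capture("top")[145:275,225:365],None,fx=4,fy=4,interpolation=2);cv2.imwrite("pics/t2.png",a)
E
```

```text
{'time_s': 7.9, 'joints': [-3.162, 28.1191, 93.4228, 0.0325, 58.3623, 69.1939], 'eef_pos': [0.5892, 0.0786, 0.0647], 'tcp_rot': [179.9919, -0.0994, 17.627], 'wrist_force': [2.2193, 4.6534, 5.9344], 'ft_torque': [0.872, -0.304, 0.0441], 'finger_gap': 0.015, 'finger_force': 59.4619}
```

View pics/t2.png

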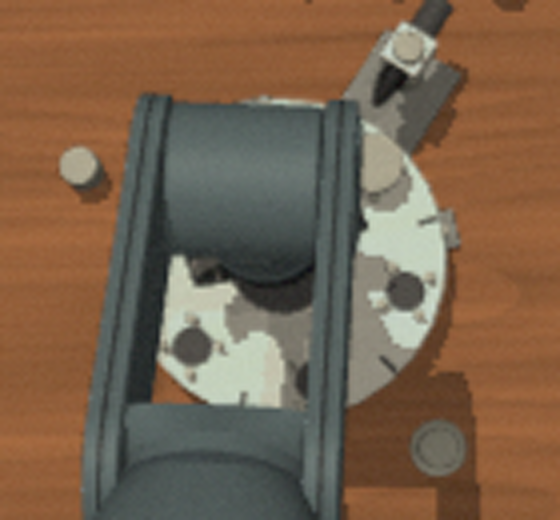

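```bash
python3 - <<'E'
from h import *
c=np.array([.5888,.0776])
def a(x,y,z): d=ray("top",225+x/4-.375,145+y/4-.375,z)[:2]-c; return np.round([np.hypot(*d)*1000,np.degrees(np.arctan2(d[1],d[0]))],1)
for x,y,z in((157,251,.06),(214,364,.06),(341,370,.06),(412,255,.096),(350,143,.096),(222,136,.096),(409,46,.117),(377,105,.095),(406,291,.054),(194,345,.054),(381,165,.090)):print(x,y,a(x,y,z))
E
```

```text
157 251 [94.8 86.2]
214 364 [ 95.  146.3]
341 370 [  94.9 -154.2]
412 255 [ 95.4 -93.1]
350 143 [ 94.1 -33.5]
222 136 [95.5 26.1]
409 46 [174.3 -33.6]
377 105 [128.8 -34.1]
406 291 [  94.9 -106.6]
194 345 [ 93.6 133.4]
381 165 [ 97.1 -49.8]
```

Table has about 12.8° to go: nests at 13.4° against 26.2° when locked. I'll creep while feeling the vertical force.

>>> play_rows:
  plan:
    - [[0,0,0,0,0,-0.03,-1],[0,0,0,0,0,-0.06,-1],[0,0,0,0,0,-0.09,-1],[0,0,0,0,0,-0.105,-1],[0,0,0,0,0,-0.105,-1]]

```text
time_s: 8.57
eef_pos: [0.5892, 0.0786, 0.0648]
tcp_rot: [180.0, -0.1, 27.1]
wrist_force: [2.2, 3.9, 5.7]
finger_gap: 0.0152
finger_force: 59.7
```

>>> play_rows:
  plan:
    - [[0,0,0,0,0,-0.006,-1],[0,0,0,0,0,-0.011,-1],[0,0,0,0,0,-0.011,-1]]

```text
time_s: 8.95
eef_pos: [0.5892, 0.0786, 0.0648]
tcp_rot: [180.0, -0.1, 28.0]
wrist_force: [2.0, 4.8, 5.6]
finger_gap: 0.0152
finger_force: 59.6
```

>>> play_rows:
  plan:
    - [[0,0,0,0,0,-0.006,-1],[0,0,0,0,0,-0.011,-1],[0,0,0,0,0,-0.011,-1]]

```text
time_s: 9.32
eef_pos: [0.5892, 0.0786, 0.0649]
tcp_rot: [180.0, -0.1, 29.0]
wrist_force: [1.3, 4.3, 6.3]
finger_gap: 0.0153
finger_force: 59.7
```

>>> play_rows:
  plan:
    - [[0,0,0,0,0,-0.006,-1],[0,0,0,0,0,-0.011,-1],[0,0,0,0,0,-0.011,-1]]

```text
time_s: 9.7
eef_pos: [0.5892, 0.0786, 0.0652]
tcp_rot: [180.0, -0.1, 30.0]
wrist_force: [0.3, 4.3, 9.2]
finger_gap: 0.0151
finger_force: 60.1
```

>>> play_rows:
  plan:
    - [[0,0,-0.005,0,0,0,-1],[0,0,-0.01,0,0,0,-1],[0,0,-0.01,0,0,0,-1]]

```text
time_s: 10.07
eef_pos: [0.5892, 0.0786, 0.0662]
tcp_rot: [180.0, -0.1, 30.0]
wrist_force: [1.6, 4.3, 8.6]
finger_gap: 0.0152
finger_force: 60.1
```

The force jumped to 9 N and z now follows upward, so the slot is found. I'll let it spring up fully.

>>> play_rows:
  plan:
    - [[0,0,-0.005,0,0,-0.006,-1],[0,0,-0.015,0,0,-0.006,-1],[0,0,-0.025,0,0,-0.006,-1],[0,0,-0.03,0,0,-0.006,-1]]

```text
time_s: 10.58
eef_pos: [0.5891, 0.0786, 0.069]
tcp_rot: [180.0, -0.1, 30.6]
wrist_force: [1.5, 4.8, 6.8]
finger_gap: 0.0156
finger_force: 59.9
```

>>> play_rows:
  plan:
    - [[0,0,-0.01,0,0,0,-1],[0,0,-0.015,0,0,0,-1],[0,0,-0.015,0,0,0,-1]]

```text
time_s: 10.95
eef_pos: [0.5891, 0.0786, 0.0704]
tcp_rot: [180.0, -0.1, 30.6]
wrist_force: [1.6, 4.1, 6.3]
finger_gap: 0.0148
finger_force: 59.8
```

>>> play_rows:
  plan:
    - [[0,0,-0.004,0,0,0.015,-1],[0,0,-0.004,0,0,0.03,-1],[0,0,-0.004,0,0,0.04,-1],[0,0,-0.004,0,0,0.04,-1]]

```text
time_s: 11.45
eef_pos: [0.5891, 0.0786, 0.0705]
tcp_rot: [180.0, -0.1, 27.0]
wrist_force: [2.3, 4.2, 5.6]
finger_gap: 0.0151
finger_force: 59.5
```

>>> play_rows:
  plan:
    - [[0,0,0,0,0,0,-0.55],[0,0,0,0,0,0,-0.2],[0,0,0,0,0,0,0.2],[0,0,0,0,0,0,0.2]]

```text
time_s: 11.95
eef_pos: [0.5881, 0.0781, 0.0697]
tcp_rot: [-180.0, 0.1, 27.0]
wrist_force: [0.0, 0.0, 0.7]
finger_gap: 0.051
finger_force: 0.0
```

>>> play_rows:
  plan:
    - [[0,0,-0.2,0,0,0,0.2],[0,0,-0.5,0,0,0,0.2],[0,0,-1.0,0,0,0,0.2]]

```text
time_s: 12.32
eef_pos: [0.587, 0.0782, 0.1691]
tcp_rot: [-179.9, 0.2, 27.0]
wrist_force: [1.0, -0.7, 0.7]
finger_gap: 0.0511
finger_force: 0.0
```

>>> play_rows:
  plan:
    - [[-0.4,0.1,0,0,0,0,0.2],[-0.9,0.3,0,0,0,0,0.2]]

```text
time_s: 12.58
eef_pos: [0.5218, 0.0105, 0.1707]
tcp_rot: [179.9, -0.1, 27.1]
wrist_force: [-0.1, -0.1, 0.4]
finger_gap: 0.0516
finger_force: 0.0
```

>>> play_rows:
  plan:
    - [[-0.4,0.2,-0.2,0,0,0,0.2],[-0.9,0.5,-0.4,0,0,0,0.2]]

```text
time_s: 12.82
eef_pos: [0.4633, -0.0753, 0.2104]
tcp_rot: [-180.0, 0.0, 27.1]
wrist_force: [1.4, -1.9, 0.7]
finger_gap: 0.0511
finger_force: 0.0
```

>>> play_rows:
  plan:
    - [[0,0.4,0,0,0,0,0.2],[0,0.9,0,0,0,0,0.2],[0,0.9,0,0,0,0,0.2]]

```text
time_s: 13.2
eef_pos: [0.5062, -0.1581, 0.2099]
tcp_rot: [179.9, -0.0, 26.8]
wrist_force: [-0.5, 0.8, -0.2]
finger_gap: 0.0511
finger_force: 0.0
```

```bash
python3 - <<'E'
from h import *
st()
t=capture("top");s=capture("scene");cv2.imwrite("pics/s3.png",s);cv2.imwrite("pics/tt3.png",t)
a=cv2.resize(t[145:275,225:365],None,fx=4,fy=4,interpolation=2)[:,:]
b=cv2.resize(s[170:255,260:400],(560,340),interpolation=2)
cv2.imwrite("pics/a3.png",a);cv2.imwrite("pics/b3.png",b)
E
```

```text
{'time_s': 13.2, 'joints': [-29.3745, 13.6524, 92.5908, -0.0427, 73.6852, 33.8503], 'eef_pos': [0.5062, -0.1581, 0.2099], 'tcp_rot': [179.9176, -0.0059, 26.7872], 'wrist_force': [-0.5356, 0.8335, -0.1535], 'ft_torque': [-0.0129, -0.0239, -0.0016], 'finger_gap': 0.0511, 'finger_force': 0.0}
```

View pics/a3.png

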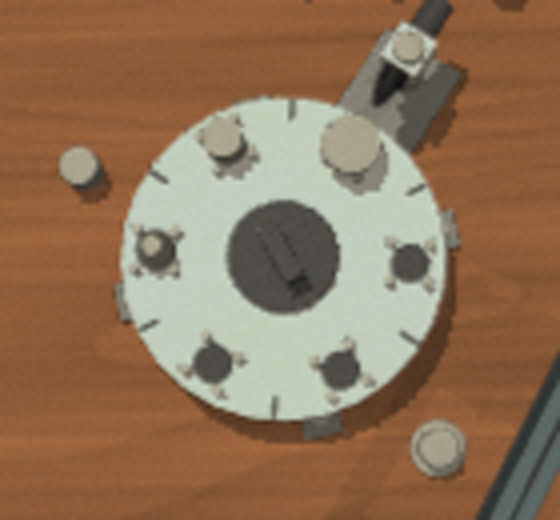

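View pics/b3.png

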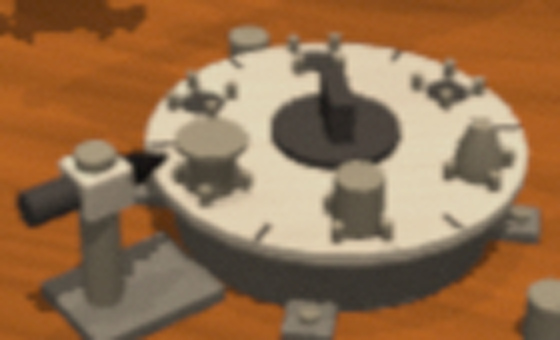

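The mushroom bush now stands at the nozzle (crop 352,143) and all three parts are upright in their nests. One numeric check that the table is fully up.

```bash
python3 - <<'E'
from h import *
a=cv2.imread("pics/scene0.png").astype(float).mean(2);b=cv2.imread("pics/s3.png").astype(float).mean(2)
# sub-pixel row of disc front edge (bright->dark) per column
def edge(g,x):
    col=g[222:244,x];d=np.clip(-np.diff(col),0,None);k=d.argmax();s=slice(max(k-2,0),k+3);return 222+(np.arange(len(d))[s]*d[s]).sum()/d[s].sum()
print(np.round([edge(b,x)-edge(a,x) for x in range(328,386,4)],2))
p=proj("scene",[[.65,.14,.06],[.65,.14,.055]]);print(p[1]-p[0])
E
```

```text
[ 0.6  -0.08  0.06 -0.03 -0.17 -0.03 -0.07  0.05 -0.12  0.91 -0.83 -5.91
 -0.84 -0.12  0.13]
[-0.12082304  1.69225358]
```

Front rim rows match the start to within about 0.1 px in most columns, where 5 mm low would show as 1.7 px. The table is fully up and locked.

```bash
python3 -c "
from cell import *
print(job_done())"
```

```text
the job is handed in; nothing more can be done
None
```

I turned the table one station counter-clockwise, so the flanged bush is now at the nozzle; the table is sprung fully up and locked, all three parts still stand in their nests, and the job is handed in at about 13 s of the 45 s allowed.

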